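# Roll the baking roller home in the roll-cake machine

### The job

Take the plastic scraper out of its stand and use its blade to roll the baking roller gently up the rails of the roll-cake machine, until it is fully home against the sprung drive wheels and both keepers have dropped behind it and hold it there. The drive head may be clamped anywhere along a short stretch, so feel for home; the roller is clean and oiled: touch it with the scraper only, keep it on its rails, and never push it with more than about 2 kg. Then put the scraper back in its stand, and leave the bowl, jar and brush where they are.

Things in the scene. Friction and masses are not known exactly. Their poses are not given: they have to be found in the camera images.
- machine: Table-top roll-cake machine of stainless steel, fixed to the table, about 262 x 440 mm, 170 mm high at its heater hood. Origin on the table; two rails run along its +y and climb 4 degrees from the low parking end (-y) towards the hood (+y). The roller lies across the rails, along x, between cheek plates at x = +-113 mm.
- parked (a point): Where the roller's centre is when parked against the lips at the low end of the rails (fixed to the machine, same axes; 105 mm towards -y from the machine's origin, 116 mm above the table). Between the rails (80 mm either side of the middle) all is open down to the drip pan, whose rim lies 44 mm below this point, so a blade can come down behind the roller.
- roller_center (a point): Centre of the baking roller: smooth oiled aluminium tube, 50 mm in diameter, 220 mm long, about 0.6 kg, parked at the low end of the rails; it can roll back there if let go too soon. Home is 177 to 209 mm up the rails from parked, wherever the drive head was last clamped: 5 mm before home it meets two sprung wheels (2 N, then 6 N at home), 1.5 mm past home rigid stops.
- keeper_near (a joint): Angle (rad) of the keeper at the -x cheek (robot side): a sprung arm on the drive head, whose 8 mm cross pin lies over the last 12 mm of the roller's end. 0 = closed, grows as it lifts. The roller meets both pins 55 mm before home, lifts them to about 0.36 (3 to 6 N of push for the pair) and passes under; they drop back to 0 behind it only once it is pressed home.
- keeper_far (a joint): The same keeper at the machine's +x cheek. Both have dropped by the time the steady push reaches about 9 N; the stops are then felt as a steep rise, and pushing on only adds force. If one has not dropped, the roller was not pressed far enough.
- scraper_grip (a point): Centre of the handle of the white plastic bench scraper (0.15 kg). Handle: flat-sided bar 116 mm along its x, 24 mm thick along its y, 36 mm high (z up). Blade: 116 mm along x, 4 mm thick, in the middle of the handle's thickness, reaching from 18 to 94 mm below this point. It hangs in its stand by the handle's underside.
- stand_seat (a point): Where the scraper's handle centre is when back in its stand; x along the slot, z up; fixed to the table. The stand: two upright 4 mm steel sheets, 128 mm long, 9 mm apart (17 mm overall, thinner than the handle), top edge 18 mm below this point, on an 80 x 150 mm foot 106 mm below it.
- bowl: Bystander: steel mixing bowl, 120 mm across, 65 mm high; origin under its centre.
- jar: Bystander: glass jar with steel cap, 70 mm across, 100 mm high; origin under its centre.
- brush: Bystander: pastry brush lying on the table; origin under its middle.

How it is judged:
By the outcome, as a careful person would: the job done as asked, in the order asked, and still so for the second after the job is handed in, with the robot touching nothing.
It also fails if it takes over 69 s, if anything falls off the work surface, if the arm or the gripper's body presses on something with over 40 N, if the wrist force passes 120 N, or if a joint passes its speed limit or range.

### The arm

A 6-joint arm with a two-finger parallel gripper is mounted at the origin on the work surface. World frame = base frame: x ahead of the robot, y to its left, z up, the work surface at z = 0. Lengths are in m, angles in rad, forces in N, time in s.
With the tool pointing down it reaches from about 0.375 to 0.9 m from the base axis. Payload 3.1 kg.
Tool frame: the origin (TCP) lies on the front face of the gripper's body, between the roots of the fingers; the fingertips stand 70 mm ahead of it and the grasp point (between the pads) lies 51 mm ahead of it; z points along the fingers, y is the line along which they close (so a half turn about z gives the same grasp; the last joint's range is limited). The gripper opens to 87 mm and grips with 3 to 60 N. Pads are 19 mm wide; open, the fingers measure 117 mm over their backs; the gripper's body (75 mm by 190 mm) begins 51 mm behind the grasp point.
Start: joints at [1.087, 0.527, 1.433, -0, 1.181, -0.178], TCP at [0.188, 0.596, 0.292] pointing down, gripper open.
Joint ranges: [-3.08, 3.08], [-0.75, 2.2], [0.22, 2.44], [-1.43, 4.57], [0, 2.65], [-2.85, 2.85]. Speed limits (rad/s): [2.79, 2.79, 3.14, 3.14, 3.14, 3.14].

### API

Orientations are given as a unit quaternion [x, y, z, w].
In Python, from rig import robot, cams, ticket gives the robot as it stands. The module is installed in compiled form; this text tells all that it offers.
- The arm moves only by the shell command python3 -m crank 'ROWS' [FORCE]. ROWS is JSON, a list of rows, each a list of 7 numbers: the shift along the tool's x, y, z in cm, then the turn, a rotation vector about the tool's x, y, z in rad, then the closure, from 0 (fully open) to 1 (shut). A call has 1 to 5 rows; each row shifts and turns the commanded pose from where the row before left it, along the tool's axes as they then stand; what a row does not reach is not made up. A row lasts 1/8 s, in which the tool goes at most 62.5 mm and 10.7 degrees, less where a joint would pass 70% of its speed; a pose out of reach is approached as far as the arm can. A call is refused whole if a number of a shift passes 6.25 or a number of a turn 0.188, either way. A call with a gripper value outside its range is refused whole. The fingers move at their own pace and stop on an object; FORCE is the grip in N (left out, the last holds). Time passes only in rows, so rows that do not move let the fingers close. It gives the time, the measured TCP pose, the force, the opening and the grip force at its end, in the units of the state.
- robot.get_obs(): the state, without advancing time (a new reading comes with each control period).
- cams.camera(name): name is "side" or "top" or "wrist"; returns the picture (480x640x3 uint8, red, green, blue); there is no depth.
- cams.camera_info(name): a dict with "intrinsics" (3x3 intrinsics, pixels), "pose" (4x4, takes a point from camera to world coordinates). Camera axes: x right, y down, z forward; pixel columns grow to the right and rows downward; lengths in m; the calibration is good to about 2 mm. A picture is of the moment at which its call begins: read the wrist's pose just before it. camera_info takes no time and is no camera call; for the wrist camera it gives the pose at the moment of the call.
- ticket.hand_in(): hands the job in; it is judged then, once.
The state is a dict: "time": time; "q": joint angles; "joint_velocities": joint speeds; "joint_torque": joint torques, N m; "position": TCP position; "tool_rot": TCP orientation; "ft_force": force on the tool from outside, world axes, zero at the start; "moment": the same for the moment, N m; "grip_width": finger opening in m; "grip_force": force on a finger pad.
Only numpy, scipy, OpenCV 4.12 (cv2) and the standard library are available. Lean on these libraries where they do the work, as an engineer would, in place of code of your own. Each camera call takes 0.05 s, during which the arm holds its last target. There are 200 camera calls.

## Working session

There is one attempt and no reset: what is moved stays moved. The work goes in short steps, Python scripts to look and compute and a shell command to move; the robot and the scene stay as the last step left them, time stands still between calls to the robot, and variables do not carry over. Pictures are saved under pics/ and viewed, at most 10 in all, crops included, and the job is handed in when it is done.

```bash
mkdir -p pics
python3 - <<'E'
from rig import robot,cams
import cv2,numpy as np
np.set_printoptions(precision=4,suppress=True)
for n in("side","top"):
    i=cams.camera_info(n);print(n,i["intrinsics"],i["pose"])
    cv2.imwrite(f"pics/{n}0.png",cams.camera(n)[:,:,::-1])
o=robot.get_obs();print(o)
E
```

```text
side [[449.0492   0.     315.8607]
 [  0.     449.0492 232.613 ]
 [  0.       0.       1.    ]] [[ 0.9296 -0.2642  0.2569  0.3019]
 [-0.3679 -0.6259  0.6877 -0.6417]
 [-0.0209 -0.7338 -0.679   0.7348]
 [ 0.      0.      0.      1.    ]]
top [[500.1816   0.     314.4507]
 [  0.     500.1816 230.9505]
 [  0.       0.       1.    ]] [[ 0.0144 -0.9912  0.1315  0.3991]
 [-0.9999 -0.0146 -0.0008  0.0098]
 [ 0.0028 -0.1315 -0.9913  1.3194]
 [ 0.      0.      0.      1.    ]]
{'time': 0.1, 'q': array([ 1.0875,  0.5284,  1.4338, -0.    ,  1.1814, -0.1785]), 'joint_velocities': array([ 0.0005, -0.0013, -0.0039, -0.0001,  0.0005, -0.0008]), 'joint_torque': array([ -0.001 , -44.0985, -17.7151,   0.0635,   0.0534,  -0.0001]), 'position': array([0.1873, 0.5957, 0.2914]), 'tool_rot': array([ 0.1518,  0.9884, -0.0009, -0.0003]), 'ft_force': array([-0.4822,  0.1614, -0.5388]), 'moment': array([-0.0064,  0.002 ,  0.0128]), 'grip_force': 0.0, 'grip_width': 0.0866762486349146}
```

View pics/side0.png

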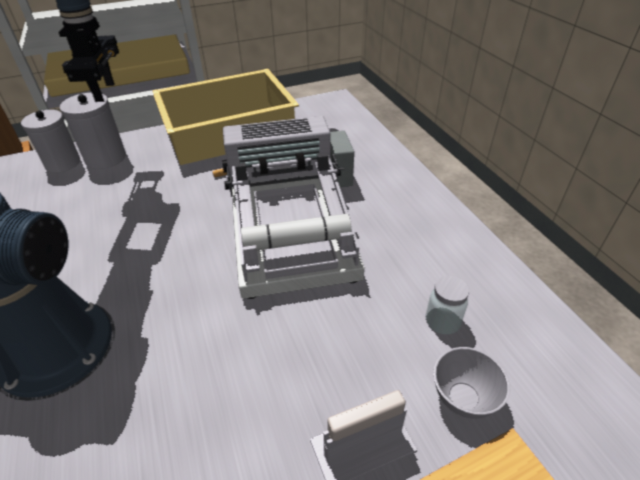

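View pics/top0.png

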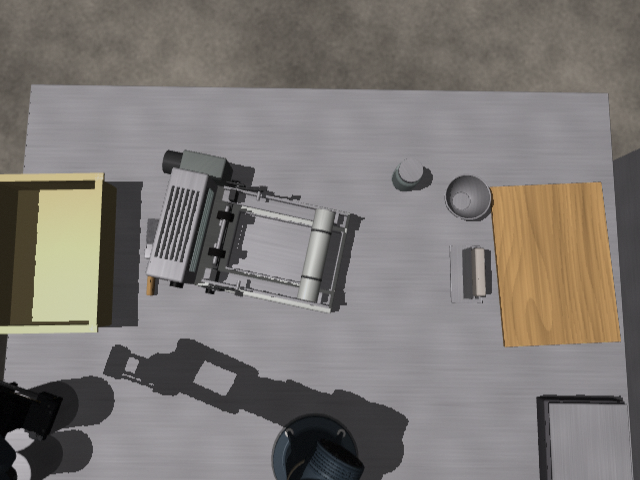

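The side view shows the handle running from (330,430) to (404,398) and the roller from (243,235) to (348,228). The top view shows the handle around (479,272) and the roller from (325,208) to (310,300), with the low end towards image right. The bowl is at (468,198), the jar at (410,173).

```bash
cat > h.py <<'E'
import cv2,numpy as np
from rig import robot,cams
np.set_printoptions(precision=4,suppress=True)
def ray(n,uv,i=None):
    i=i or cams.camera_info(n);d=i["pose"][:3,:3]@np.linalg.inv(i["intrinsics"])@[uv[0],uv[1],1]
    return i["pose"][:3,3],d/np.linalg.norm(d)
def plane(n,uv,z,i=None):
    o,d=ray(n,uv,i);return o+d*(z-o[2])/d[2]
def tri(a,b):
    (o1,d1),(o2,d2)=ray("top",a),ray("side",b)
    s=np.linalg.lstsq(np.c_[d1,-d2],o2-o1,rcond=None)[0]
    p,q=o1+s[0]*d1,o2+s[1]*d2;return (p+q)/2,np.linalg.norm(p-q)
def big(m):
    c=max(cv2.findContours(m.astype(np.uint8),cv2.RETR_EXTERNAL,cv2.CHAIN_APPROX_NONE)[0],key=cv2.contourArea)
    return cv2.minAreaRect(c),c
E
python3 - <<'E'
from h import *
T=cv2.imread("pics/top0.png").astype(int);S=cv2.imread("pics/side0.png").astype(int)
def reg(im,x0,x1,y0,y1,f):
    m=np.zeros(im.shape[:2],bool);m[y0:y1,x0:x1]=f(im[y0:y1,x0:x1]);return big(m)
warm=lambda a:(a[...,2]-a[...,0]>8)&(a[...,2]>90)
for n,im,b in(("top",T,(455,490,235,310)),("side",S,(320,412,385,445))):
    r,c=reg(im,*b,warm);print(n,r,cv2.boxPoints(r).round(1).tolist())
cv2.imwrite("pics/crop.png",np.hstack([cv2.resize(T[190:320,200:370].astype(np.uint8),(400,306),interpolation=2),cv2.resize(T[235:310,440:500].astype(np.uint8),(245,306),interpolation=2)]))
cv2.imwrite("pics/crop2.png",np.vstack([cv2.resize(S[150:300,220:370].astype(np.uint8),(600,600),interpolation=2)]))
print(T[272,465:495].tolist())
E
```

```text
top ((479.5, 271.5), (47.0, 11.0), 90.0) [[474.0, 248.0], [485.0, 248.0], [485.0, 295.0], [474.0, 295.0]]
side ((366.6138916015625, 413.7766418457031), (23.008167266845703, 80.3926010131836), 67.61986541748047) [[325.1000061035156, 418.3999938964844], [399.3999938964844, 387.79998779296875], [408.20001220703125, 409.1000061035156], [333.79998779296875, 439.70001220703125]]
[[71, 70, 70], [72, 69, 71], [74, 72, 74], [73, 71, 72], [72, 70, 71], [72, 70, 70], [72, 69, 71], [74, 79, 83], [80, 82, 89], [82, 85, 91], [96, 98, 106], [155, 161, 170], [163, 169, 177], [167, 173, 182], [163, 169, 179], [161, 168, 177], [158, 164, 173], [156, 162, 170], [153, 159, 167], [121, 127, 133], [56, 55, 57], [58, 56, 57], [57, 54, 55], [56, 54, 55], [56, 54, 56], [55, 53, 55], [63, 62, 62], [144, 140, 144], [146, 141, 143], [145, 140, 142]]
```

View pics/crop.png

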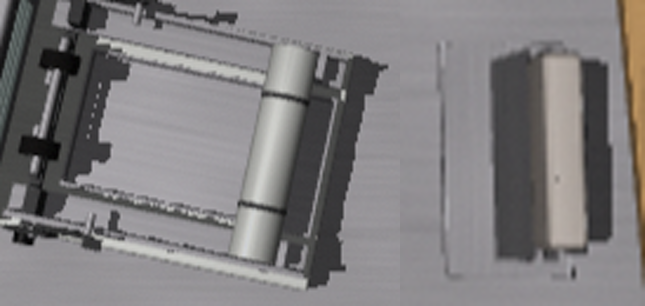

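View pics/crop2.png

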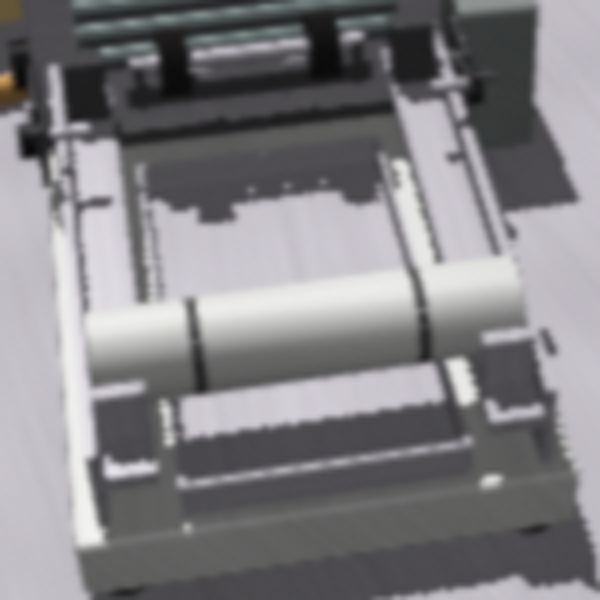

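The top crop shows the roller's dark rings at (286,97) and (261,208), which is (321.5,231.2) and (310.9,278.4) in the full image. The side crop shows the same rings at (419,313) and (196,345), which is (324.7,228.2) and (269,236.2).

Run:
```python
from h import *
n,e1=tri((310.9,278.4),(269,236.2));f,e2=tri((321.5,231.2),(324.7,228.2))
print("rings",n,f,e1,e2,np.linalg.norm(n-f))
for z in (n[2],.116):
    N,F=plane("top",(310.9,278.4),z),plane("top",(321.5,231.2),z)
    a=plane("top",(307.5,301.3),z);b=plane("top",(323.7,209.1),z)
    d=F-N;print("roller mid",(N+F)/2,np.degrees(np.arctan2(d[1],d[0])),"ends mid",(a+b)/2,np.linalg.norm(a-b))
print("handle +y top edge",tri((474.7,271.5),(362.2,403.1)))
for z in(.124,.13,.136):print(z,plane("top",(479.7,271.5),z),plane("top",(475,248),z),plane("top",(476,295),z))
print("bowl",plane("top",(468,198),.065),"jar",plane("top",(410,172),.1))
```

```text
rings [0.4449 0.0155 0.1127] [ 0.5584 -0.0083  0.1147] 0.0016778946978103881 0.00037189541746810025 0.1160114206990365
roller mid [0.5014 0.0037 0.1127] -11.826640333686292 ends mid [0.5015 0.0049 0.1127] 0.2269259401506281
roller mid [0.5012 0.0037 0.116 ] -11.82664033368629 ends mid [0.5012 0.005  0.116 ] 0.22630656257230797
handle +y top edge (array([ 0.4652, -0.3769,  0.1177]), np.float64(0.0017863993887550318))
0.124 [ 0.4659 -0.3871  0.124 ] [ 0.5221 -0.3774  0.124 ] [ 0.4101 -0.3767  0.124 ]
0.13 [ 0.4655 -0.3851  0.13  ] [ 0.5215 -0.3755  0.13  ] [ 0.41   -0.3747  0.13  ]
0.136 [ 0.4652 -0.3831  0.136 ] [ 0.5209 -0.3735  0.136 ] [ 0.41   -0.3728  0.136 ]
bowl [ 0.6562 -0.3822  0.065 ] jar [ 0.713  -0.2279  0.1   ]
```

```bash
cat >> h.py <<'E'
from scipy.spatial.transform import Rotation as Ro
def down(yaw):  # tool z down, tool x at world angle yaw
    c,s=np.cos(yaw),np.sin(yaw);return np.array([[c,s,0],[s,-c,0],[0,0,-1.]])
def rows(p,R,path,g):
    """path: (pos,Rot) list -> rows text, rounded, errors carried on"""
    p=np.array(p,float);out=[]
    for q,Q in path:
        d=np.round(R.T@(np.array(q)-p)*100,2);w=np.round(Ro.from_matrix(R.T@Q).as_rotvec(),4)
        p=p+R@d/100;R=R@Ro.from_rotvec(w).as_matrix();out.append([*(d+0.).tolist(),*(w+0.).tolist(),g])
    for k in range(0,len(out),5):print("["+",".join("["+",".join(f"{v:g}" for v in r)+"]" for r in out[k:k+5])+"]")
def now():
    o=robot.get_obs();return o["position"],Ro.from_quat(o["tool_rot"]).as_matrix()
E
python3 - <<'E'
from h import *
p,R=now();yaw=np.arctan2(R[1,0],R[0,0]);r0,a0=np.hypot(*p[:2]),np.arctan2(p[1],p[0]);r1,a1=np.hypot(.4655,-.386),np.arctan2(-.386,.4655)
path=[]
for k in range(1,25):
    t=k/24;r=r0+(r1-r0)*t;a=a0+(a1-a0)*t
    path.append(([r*np.cos(a),r*np.sin(a),p[2]+(.30-p[2])*t],down(yaw*(1-t))))
rows(p,R,path,0)
i=cams.camera_info("wrist");print(yaw,R.T@(i["pose"][:3,3]-p),R.T@i["pose"][:3,:3])
E
```

```text
[[-5.08,-0.29,-0.04,-0.002,-0.0002,0.1182,0],[-5.09,-0.1,-0.03,0,0,0.1182,0],[-5.08,0.08,-0.04,0,0,0.1182,0],[-5.06,0.27,-0.04,0,0,0.1182,0],[-5.04,0.45,-0.03,0,0,0.1182,0]]
[[-5.02,0.64,-0.04,0,0,0.1182,0],[-4.99,0.82,-0.03,0,0,0.1182,0],[-4.94,1,-0.04,0,0,0.1182,0],[-4.9,1.17,-0.04,0,0,0.1182,0],[-4.85,1.36,-0.03,0,0,0.1182,0]]
[[-4.78,1.53,-0.04,0,0,0.1182,0],[-4.72,1.7,-0.04,0,0,0.1182,0],[-4.66,1.87,-0.03,0,0,0.1182,0],[-4.57,2.03,-0.04,0,0,0.1182,0],[-4.49,2.2,-0.03,0,0,0.1182,0]]
[[-4.4,2.35,-0.04,0,0,0.1182,0],[-4.3,2.52,-0.04,0,0,0.1182,0],[-4.2,2.66,-0.03,0,0,0.1182,0],[-4.1,2.82,-0.04,0,0,0.1182,0],[-3.99,2.95,-0.03,0,0,0.1182,0]]
[[-3.87,3.1,-0.04,0,0,0.1182,0],[-3.75,3.23,-0.04,0,0,0.1182,0],[-3.63,3.37,-0.03,0,0,0.1182,0],[-3.49,3.48,-0.04,0,0,0.1182,0]]
2.8367644363109816 [ 0.0749 -0.0013 -0.0923] [[-0.0003 -0.9618 -0.2739]
 [ 1.     -0.     -0.001 ]
 [ 0.001  -0.2739  0.9618]]
```

```bash
python3 -m crank '[[-5.08,-0.29,-0.04,-0.002,-0.0002,0.1182,0],[-5.09,-0.1,-0.03,0,0,0.1182,0],[-5.08,0.08,-0.04,0,0,0.1182,0],[-5.06,0.27,-0.04,0,0,0.1182,0],[-5.04,0.45,-0.03,0,0,0.1182,0]]'
python3 -m crank '[[-5.02,0.64,-0.04,0,0,0.1182,0],[-4.99,0.82,-0.03,0,0,0.1182,0],[-4.94,1,-0.04,0,0,0.1182,0],[-4.9,1.17,-0.04,0,0,0.1182,0],[-4.85,1.36,-0.03,0,0,0.1182,0]]'
python3 -m crank '[[-4.78,1.53,-0.04,0,0,0.1182,0],[-4.72,1.7,-0.04,0,0,0.1182,0],[-4.66,1.87,-0.03,0,0,0.1182,0],[-4.57,2.03,-0.04,0,0,0.1182,0],[-4.49,2.2,-0.03,0,0,0.1182,0]]'
python3 -m crank '[[-4.4,2.35,-0.04,0,0,0.1182,0],[-4.3,2.52,-0.04,0,0,0.1182,0],[-4.2,2.66,-0.03,0,0,0.1182,0],[-4.1,2.82,-0.04,0,0,0.1182,0],[-3.99,2.95,-0.03,0,0,0.1182,0]]'
python3 -m crank '[[-3.87,3.1,-0.04,0,0,0.1182,0],[-3.75,3.23,-0.04,0,0,0.1182,0],[-3.63,3.37,-0.03,0,0,0.1182,0],[-3.49,3.48,-0.04,0,0,0.1182,0],[0,0,0,0,0,0,0]]'
python3 - <<'E'
from h import *
p,R=now();print(p,R,robot.get_obs()["q"])
i=cams.camera_info("wrist");np.savez("w1.npz",K=i["intrinsics"],P=i["pose"])
cv2.imwrite("pics/w1.png",cams.camera("wrist")[:,:,::-1])
E
```

```text
time: 0.72
position: [0.407, 0.4688, 0.2935]
tool_rot: [0.435, 0.901, 0.001, -0.0]
ft_force: [-0.1, 0.8, 0.1]
grip_width: 0.0871
grip_force: 0.0
time: 1.35
position: [0.5559, 0.267, 0.2951]
tool_rot: [0.678, 0.735, 0.001, -0.0]
ft_force: [-0.1, -0.1, -0.2]
grip_width: 0.0877
grip_force: 0.0
time: 1.98
position: [0.6119, 0.0246, 0.2965]
tool_rot: [0.863, 0.505, 0.001, -0.001]
ft_force: [-0.5, -0.2, 0.0]
grip_width: 0.0871
grip_force: 0.0
time: 2.6
position: [0.5674, -0.2186, 0.2978]
tool_rot: [0.973, 0.232, 0.0, -0.001]
ft_force: [0.8, -0.1, -0.3]
grip_width: 0.087
grip_force: 0.0
time: 3.22
position: [0.4636, -0.3883, 0.2989]
tool_rot: [1.0, -0.003, 0.0, -0.001]
ft_force: [0.6, -0.0, -0.6]
grip_width: 0.0869
grip_force: 0.0
[ 0.4636 -0.3883  0.2989] [[ 1.     -0.0052  0.    ]
 [-0.0052 -1.      0.0017]
 [ 0.     -0.0017 -1.    ]] [-0.8822  0.493   1.4774  0.0012  1.1725  0.6933]
```

View pics/w1.png

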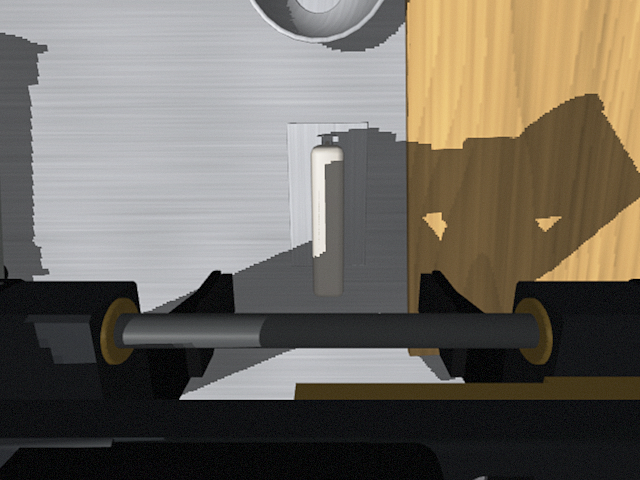

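The wrist view shows the handle's top face between columns 312 and 344 (centre 328), running from row 146 at the far end to row 296 at the near end. It is parallel to the image columns, so the yaw is about 0.

Run:
```python
from h import *
w=np.load("w1.npz");i=dict(intrinsics=w["K"],pose=w["P"]);print(i["intrinsics"][0,0])
for z in(.118,.124,.13,.136):
    a,b=plane("wrist",(328,146),z,i),plane("wrist",(328,296),z,i);l,r=plane("wrist",(312.5,220),z,i),plane("wrist",(344,220),z,i)
    print(z,(a+b)/2,np.linalg.norm(a-b),np.linalg.norm(l-r),"ang",np.arctan2(*(a-b)[1::-1]),"top",plane("top",(479.7,271.5),z)[:2])
fo=[plane("wrist",u,.004,i)[:2] for u in((288,123),(368,123))];print("foot corners",fo)
```

```text
376.0739835601864
0.118 [ 0.4666 -0.391   0.118 ] 0.11603053997542927 0.02356036544229887 ang -0.004059495291050992 top [ 0.4662 -0.3891]
0.124 [ 0.4682 -0.391   0.124 ] 0.11348275709538001 0.023043030129248535 ang -0.004059495291050448 top [ 0.4659 -0.3871]
0.13 [ 0.4698 -0.391   0.13  ] 0.1109349742153307 0.022525694816198084 ang -0.004059495291050381 top [ 0.4655 -0.3851]
0.136 [ 0.4714 -0.3909  0.136 ] 0.10838719133528156 0.022008359503147747 ang -0.004059495291050817 top [ 0.4652 -0.3831]
foot corners [array([ 0.5414, -0.3523]), array([ 0.541 , -0.4314])]
```

```bash
python3 -m crank '[[0.34,0.27,3,0,0,0.004,0],[0,0,4,0,0,0,0],[0,0,4,0,0,0,0],[0,0,2.5,0,0,0,0],[0,0,1,0,0,0,0]]'
python3 -m crank '[[0,0,0,0,0,0,0.3],[0,0,0,0,0,0,0.6],[0,0,0,0,0,0,0.8],[0,0,0,0,0,0,0.8]]' 60
python3 -m crank '[[0,0,0,0,0,0,0.9],[0,0,0,0,0,0,1],[0,0,0,0,0,0,1]]' 60
python3 -c "
from h import *
o=robot.get_obs();print(o['position'],o['ft_force'],o['moment'],Ro.from_quat(o['tool_rot']).as_matrix())"
```

```text
time: 3.9
position: [0.4695, -0.3858, 0.1526]
tool_rot: [1.0, -0.001, -0.001, -0.003]
ft_force: [-0.2, 0.5, -0.5]
grip_width: 0.0871
grip_force: 0.0
time: 4.4
position: [0.4695, -0.3883, 0.1553]
tool_rot: [1.0, -0.002, 0.001, -0.0]
ft_force: [-0.4, -0.4, -0.1]
grip_width: 0.0554
grip_force: 0.0
time: 4.78
position: [0.4693, -0.3881, 0.1544]
tool_rot: [1.0, -0.002, 0.0, -0.001]
ft_force: [0.3, -0.5, -0.0]
grip_width: 0.0247
grip_force: 0.3
[ 0.4693 -0.3881  0.1544] [ 0.3473 -0.5136 -0.0139] [-0.1791  0.1683 -0.0231] [[ 1.     -0.004   0.0009]
 [-0.004  -1.      0.0016]
 [ 0.0009 -0.0016 -1.    ]]
```

```bash
python3 -m crank '[[0,0,0,0,0,0,1],[0,0,0,0,0,0,1],[0,0,0,0,0,0,1]]' 60
python3 -c "
from h import *
o=robot.get_obs();print(o['position'],o['ft_force'],o['moment'],Ro.from_quat(o['tool_rot']).as_matrix())"
```

```text
time: 5.15
position: [0.4693, -0.3882, 0.1544]
tool_rot: [1.0, -0.002, 0.0, -0.001]
ft_force: [-1.1, -0.7, 0.2]
grip_width: 0.0237
grip_force: 60.0
[ 0.4693 -0.3882  0.1544] [-1.0554 -0.6788  0.1828] [-0.2284  0.2351 -0.0195] [[ 1.     -0.0039  0.001 ]
 [-0.0039 -1.      0.0014]
 [ 0.0009 -0.0014 -1.    ]]
```

```bash
python3 -m crank '[[0,0,-1.5,0,0,0,1],[0,0,-3.5,0,0,0,1],[0,0,-5,0,0,0,1],[0,0,-4,0,0,0,1],[0,0,-1.6,0,0,0,1]]'
python3 -m crank '[[0,0,0,0,0,0,1]]'
python3 - <<'E'
from h import *
p,R=now();o=robot.get_obs();print(p,o["ft_force"],o["moment"])
T=np.array([.494,-.030,.31])
s=[.06,.2,.36,.52,.68,.84,.95,1]
rows(p,R,[(p+(T-p)*t,down(-.206*t)) for t in s],1)
E
```

```text
time: 5.78
position: [0.4697, -0.3886, 0.3138]
tool_rot: [1.0, -0.002, 0.002, 0.001]
ft_force: [-0.2, 0.4, -1.8]
grip_width: 0.0234
grip_force: 60.0
time: 5.9
position: [0.4692, -0.3881, 0.3113]
tool_rot: [1.0, -0.002, 0.001, -0.0]
ft_force: [-0.5, 0.3, -1.6]
grip_width: 0.0236
grip_force: 60.0
[ 0.4692 -0.3881  0.3113] [-0.4711  0.2908 -1.5635] [-0.0437  0.095  -0.0044]
[[0.14,-2.15,0.01,-0.0007,-0.0021,0.0084,1],[0.29,-5.02,0.02,0,0,0.0289,1],[0.15,-5.74,0.02,0,0,0.0329,1],[-0.02,-5.74,0.02,0,0,0.033,1],[-0.22,-5.74,0.02,0,0,0.0329,1]]
[[-0.41,-5.73,0.02,0,0,0.033,1],[-0.41,-3.93,0.02,0,0,0.0227,1],[-0.23,-1.78,0,0,0,0.0103,1]]
```

```bash
python3 -m crank '[[0.14,-2.15,0.01,-0.0007,-0.0021,0.0084,1],[0.29,-5.02,0.02,0,0,0.0289,1],[0.15,-5.74,0.02,0,0,0.0329,1],[-0.02,-5.74,0.02,0,0,0.033,1],[-0.22,-5.74,0.02,0,0,0.0329,1]]' | grep pos
python3 -m crank '[[-0.41,-5.73,0.02,0,0,0.033,1],[-0.41,-3.93,0.02,0,0,0.0227,1],[-0.23,-1.78,0,0,0,0.0103,1],[0,0,0,0,0,0,1],[0,0,0,0,0,0,1]]'
python3 - <<'E'
from h import *
p,R=now();print(p,R,robot.get_obs()["ft_force"])
i=cams.camera_info("side");a=cams.camera("side")[120:320,180:400,::-1];cv2.imwrite("pics/s1.png",cv2.resize(a,(660,600),interpolation=2))
i=cams.camera_info("wrist");np.savez("w2.npz",K=i["intrinsics"],P=i["pose"]);cv2.imwrite("pics/w2.png",cams.camera("wrist")[:,:,::-1])
E
```

```text
position: [0.4844, -0.1411, 0.3078]
time: 7.15
position: [0.4932, -0.03, 0.3086]
tool_rot: [0.995, -0.103, -0.002, -0.001]
ft_force: [0.1, -0.3, -1.5]
grip_width: 0.0237
grip_force: 60.0
[ 0.4932 -0.03    0.3086] [[ 0.9789 -0.2043 -0.0035]
 [-0.2043 -0.9789  0.0014]
 [-0.0037 -0.0007 -1.    ]] [ 0.1389 -0.2711 -1.5228]
```

View pics/s1.png

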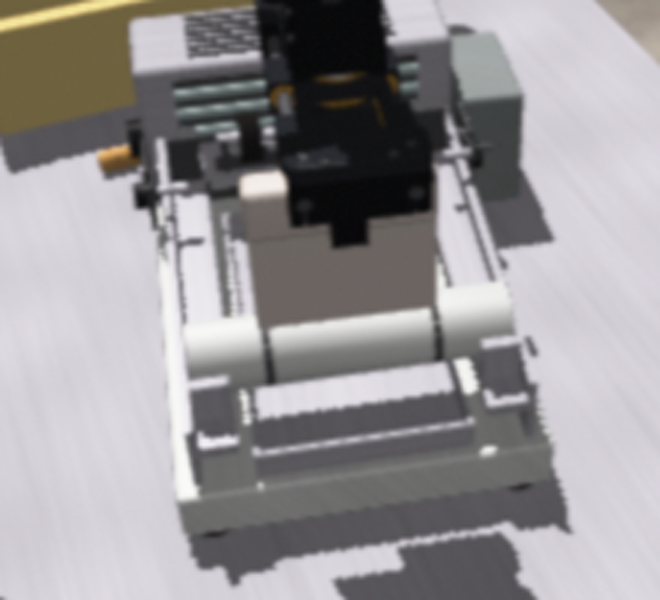

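View pics/w2.png

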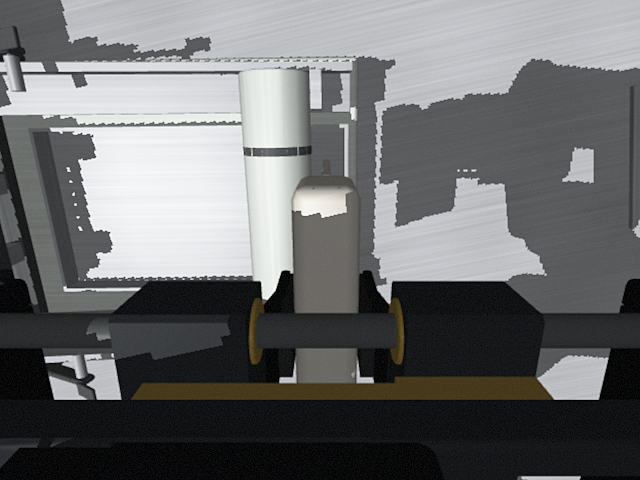

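The wrist view shows the far ring at row 151 between columns 244 and 311, the roller's left edge running from (241,75) to (254,290), and the low end bar at about column 350. In the side view the blade hangs clear behind the roller, near its middle.

Run:
```python
from h import *
w=np.load("w2.npz");i=dict(intrinsics=w["K"],pose=w["P"]);p,R=now()
u=np.array([.204,.979,0]);v=np.array([.979,-.204,0])
W=lambda uv,z:plane("wrist",uv,z,i)
c=W((277.5,151),.116);print("ring",c,"along u, v from TCP:",(c-p)@u,(c-p)@v)
l=W((254,290),.116)-W((241,75),.116);print("roller dir deg",np.degrees(np.arctan2(-l[1],-l[0])))
c2=W((275,70),.116);print("end",(c2-p)@u,(c2-p)@v)
for z in(.07,.1):print("bar inner",[(W((x,150),z)-p)@u for x in(321,346)])
print("near side edge",(W((254,290),.116)-p)@u, (W((241,75),.116)-p)@u,(W((310,75),.116)-p)@u)
```

```text
ring [ 0.556  -0.0082  0.116 ] along u, v from TCP: 0.034724474739707904 0.056417911517585226
roller dir deg -11.701397450649326
end 0.03441264982924384 0.11200056812255788
bar inner [np.float64(0.003045049674043545), np.float64(-0.018476656229617784)]
bar inner [np.float64(0.0026619327713068718), np.float64(-0.016908577207447307)]
near side edge 0.058250380965245485 0.0584490924475118 0.00992503980020069
```

```bash
python3 -m crank '[[0,0,2.5,0,0.0036,0,1],[0,0,2.5,0,0,0,1],[0,0,1.5,0,0,0,1]]'
python3 -m crank '[[0,0,1.2,0,0,0,1],[0,0,0.9,0,0,0,1],[0,0,0,0,0,0,1]]'
python3 -c "
from h import *
p,R=now();print(p,R,robot.get_obs()['ft_force'])"
```

```text
time: 7.62
position: [0.4935, -0.031, 0.2433]
tool_rot: [0.995, -0.104, 0.0, -0.0]
ft_force: [-0.4, 0.1, -1.7]
grip_width: 0.0236
grip_force: 60.0
time: 8.0
position: [0.4938, -0.0302, 0.223]
tool_rot: [0.995, -0.103, 0.001, -0.0]
ft_force: [0.6, 0.1, -1.9]
grip_width: 0.0237
grip_force: 60.0
[ 0.4938 -0.0302  0.223 ] [[ 0.9787 -0.2051  0.0012]
 [-0.2051 -0.9787  0.0007]
 [ 0.0011 -0.0009 -1.    ]] [ 0.6336  0.0723 -1.9475]
```

```bash
f(){ egrep 'pos|ft'; }
python3 -m crank '[[0,-0.2,0,0,0,0,1],[0,-0.2,0,0,0,0,1],[0,-0.2,0,0,0,0,1],[0,-0.2,-0.01,0,0,0,1],[0,-0.2,-0.02,0,0,0,1]]'|f
python3 -m crank '[[0,-0.3,-0.02,0,0,0,1],[0,-0.4,-0.03,0,0,0,1],[0,-0.4,-0.03,0,0,0,1],[0,-0.4,-0.03,0,0,0,1],[0,-0.4,-0.03,0,0,0,1]]'|f
python3 -m crank '[[0,-0.4,-0.03,0,0,0,1],[0,-0.4,-0.03,0,0,0,1],[0,-0.4,-0.03,0,0,0,1],[0,-0.4,-0.03,0,0,0,1],[0,-0.4,-0.03,0,0,0,1]]'|f
python3 -m crank '[[0,-0.4,-0.03,0,0,0,1],[0,-0.4,-0.03,0,0,0,1],[0,-0.4,-0.03,0,0,0,1],[0,-0.4,-0.03,0,0,0,1],[0,-0.4,-0.03,0,0,0,1]]'|f
python3 - <<'E'
from h import *
p,R=now();print(p,R,robot.get_obs()["ft_force"])
i=cams.camera_info("wrist");np.savez("w3.npz",K=i["intrinsics"],P=i["pose"]);cv2.imwrite("pics/w3.png",cams.camera("wrist")[:,:,::-1])
E
```

```text
position: [0.4962, -0.0203, 0.224]
ft_force: [-0.6, -1.3, -2.2]
position: [0.5, -0.0013, 0.2253]
ft_force: [-0.0, -1.2, -0.7]
position: [0.5041, 0.0182, 0.2268]
ft_force: [-0.1, -1.0, -1.7]
position: [0.5082, 0.0378, 0.2283]
ft_force: [0.0, -0.8, -1.4]
[0.5082 0.0378 0.2283] [[ 0.9788 -0.2046  0.0022]
 [-0.2046 -0.9788  0.0004]
 [ 0.0021 -0.0009 -1.    ]] [ 0.0096 -0.7695 -1.3876]
```

View pics/w3.png

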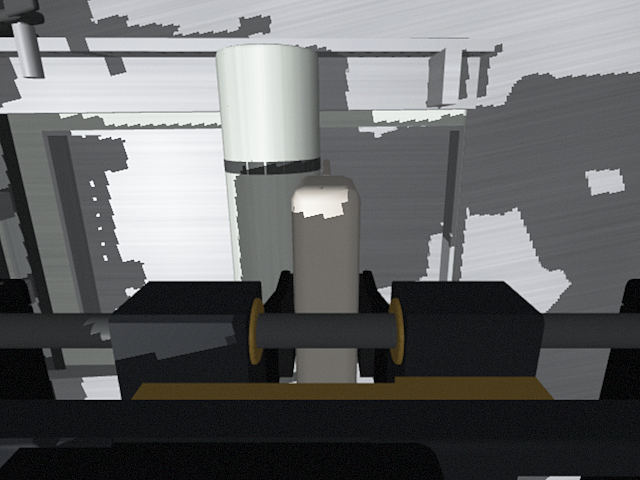

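The roller is square on the rails against the blade. Its far end is at (268,45) between cheek and rail, the ring is at row 166, and it has travelled about 62 mm.

```bash
f(){ egrep 'pos|ft'; }
for k in 1; do
python3 -m crank '[[0,-0.4,-0.03,0,0,0,1],[0,-0.4,-0.03,0,0,0,1],[0,-0.4,-0.03,0,0,0,1],[0,-0.4,-0.03,0,0,0,1],[0,-0.4,-0.02,0,0,0,1]]'|f
python3 -m crank '[[0,-0.4,-0.03,0,0,0,1],[0,-0.4,-0.03,0,0,0,1],[0,-0.4,-0.03,0,0,0,1],[0,-0.4,-0.03,0,0,0,1],[0,-0.4,-0.02,0,0,0,1]]'|f
python3 -m crank '[[0,-0.3,-0.02,0,0,0,1],[0,-0.3,-0.02,0,0,0,1],[0,-0.3,-0.02,0,0,0,1],[0,-0.3,-0.02,0,0,0,1],[0,-0.3,-0.02,0,0,0,1]]'|f
python3 -m crank '[[0,-0.3,-0.02,0,0,0,1],[0,-0.3,-0.02,0,0,0,1],[0,-0.3,-0.02,0,0,0,1],[0,-0.3,-0.02,0,0,0,1]]'|f
done
```

```text
position: [0.5123, 0.0573, 0.2297]
ft_force: [-0.9, -1.5, -1.3]
position: [0.5163, 0.0769, 0.2311]
ft_force: [-0.2, -0.5, -0.2]
position: [0.5194, 0.0915, 0.2321]
ft_force: [0.3, -0.6, 0.1]
position: [0.5219, 0.1033, 0.2329]
ft_force: [-1.2, -0.7, -1.0]
```

```bash
f(){ egrep 'pos|ft'|tr '\n' ' ';echo; }
python3 -m crank '[[0,-0.2,-0.01,0,0,0,1],[0,-0.2,-0.02,0,0,0,1]]'|f
python3 -m crank '[[0,-0.2,-0.01,0,0,0,1],[0,-0.2,-0.02,0,0,0,1]]'|f
python3 -m crank '[[0,-0.2,-0.01,0,0,0,1],[0,-0.2,-0.01,0,0,0,1]]'|f
python3 -m crank '[[0,-0.2,-0.01,0,0,0,1],[0,-0.2,-0.02,0,0,0,1]]'|f
python3 -m crank '[[0,-0.2,-0.01,0,0,0,1],[0,-0.2,-0.02,0,0,0,1]]'|f
python3 -m crank '[[0,-0.2,-0.01,0,0,0,1],[0,-0.2,-0.01,0,0,0,1]]'|f
```

```text
position: [0.5226, 0.1071, 0.2332] ft_force: [0.0, -1.4, -1.7] 
position: [0.5235, 0.111, 0.2335] ft_force: [0.6, -1.7, -0.8] 
position: [0.5242, 0.1143, 0.2338] ft_force: [-0.7, -4.9, -0.7] 
position: [0.5251, 0.1184, 0.2341] ft_force: [-1.2, -5.4, 0.2] 
position: [0.5259, 0.1228, 0.2343] ft_force: [-0.2, -3.3, -0.4] 
position: [0.5267, 0.1268, 0.2345] ft_force: [-0.1, -3.0, -0.9]
```

```bash
f(){ egrep 'pos|ft'|tr '\n' ' ';echo; }
python3 -m crank '[[0,-0.2,-0.01,0,0,0,1],[0,-0.2,-0.02,0,0,0,1],[0,-0.2,-0.01,0,0,0,1]]'|f
python3 -m crank '[[0,-0.2,-0.01,0,0,0,1],[0,-0.2,-0.02,0,0,0,1],[0,-0.2,-0.01,0,0,0,1]]'|f
python3 -m crank '[[0,-0.2,-0.01,0,0,0,1],[0,-0.2,-0.02,0,0,0,1],[0,-0.2,-0.01,0,0,0,1]]'|f
python3 -m crank '[[0,-0.2,-0.01,0,0,0,1],[0,-0.2,-0.02,0,0,0,1],[0,-0.2,-0.01,0,0,0,1]]'|f
python3 -m crank '[[0,-0.1,-0.01,0,0,0,1],[0,-0.1,-0.01,0,0,0,1],[0,-0.1,-0.01,0,0,0,1]]'|f
python3 -m crank '[[0,-0.1,-0.01,0,0,0,1],[0,-0.1,-0.01,0,0,0,1],[0,-0.1,-0.01,0,0,0,1]]'|f
```

```text
position: [0.528, 0.1327, 0.2349] ft_force: [-0.9, -3.0, -0.4] 
position: [0.5292, 0.1385, 0.2354] ft_force: [-0.4, -3.1, 0.5] 
position: [0.5304, 0.1444, 0.2357] ft_force: [-0.8, -2.9, -0.9] 
position: [0.5317, 0.1503, 0.2362] ft_force: [-0.5, -1.4, -0.0] 
position: [0.5323, 0.1531, 0.2365] ft_force: [-0.2, -1.4, -0.6] 
position: [0.5329, 0.156, 0.2368] ft_force: [-0.4, -1.7, -1.0]
```

```bash
f(){ egrep 'time|pos|ft'|tr '\n' ' ';echo; }
python3 -m crank '[[0,-0.1,-0.01,0,0,0,1],[0,-0.1,-0.01,0,0,0,1],[0,-0.1,-0.01,0,0,0,1]]'|f
python3 -m crank '[[0,-0.1,-0.01,0,0,0,1],[0,-0.1,-0.01,0,0,0,1]]'|f
python3 -m crank '[[0,-0.05,0,0,0,0,1],[0,-0.05,0,0,0,0,1]]'|f
python3 -m crank '[[0,-0.05,0,0,0,0,1],[0,-0.05,0,0,0,0,1]]'|f
python3 -m crank '[[0,-0.05,0,0,0,0,1],[0,-0.05,0,0,0,0,1]]'|f
```

```text
time: 17.05 position: [0.5335, 0.159, 0.2371] ft_force: [0.2, -0.8, -1.9] 
time: 17.3 position: [0.5339, 0.161, 0.2373] ft_force: [-0.6, -1.5, -1.8] 
time: 17.55 position: [0.534, 0.1613, 0.2372] ft_force: [0.1, -3.4, -0.3] 
time: 17.8 position: [0.5342, 0.1622, 0.2373] ft_force: [-0.4, -5.3, 0.2] 
time: 18.05 position: [0.5344, 0.1631, 0.2373] ft_force: [-0.4, -6.1, 0.3]
```

```bash
f(){ egrep 'time|pos|ft'|tr '\n' ' ';echo; }
python3 -m crank '[[0,-0.05,0,0,0,0,1],[0,0,0,0,0,0,1]]'|f
python3 -m crank '[[0,-0.05,0,0,0,0,1],[0,0,0,0,0,0,1]]'|f
python3 -m crank '[[0,-0.05,0,0,0,0,1],[0,0,0,0,0,0,1]]'|f
python3 -m crank '[[0,-0.05,0,0,0,0,1],[0,0,0,0,0,0,1]]'|f
```

```text
time: 18.3 position: [0.5345, 0.1636, 0.2373] ft_force: [-0.7, -5.6, 1.1] 
time: 18.55 position: [0.5346, 0.164, 0.2374] ft_force: [-0.5, -5.6, 0.7] 
time: 18.8 position: [0.5347, 0.1645, 0.2373] ft_force: [-1.3, -6.2, 1.0] 
time: 19.05 position: [0.5348, 0.1649, 0.2373] ft_force: [-0.3, -5.5, 0.8]
```

```bash
f(){ egrep 'time|pos|ft'|tr '\n' ' ';echo; }
python3 -m crank '[[0,-0.05,0,0,0,0,1],[0,0,0,0,0,0,1]]'|f
python3 -m crank '[[0,-0.05,0,0,0,0,1],[0,0,0,0,0,0,1]]'|f
python3 -m crank '[[0,-0.05,0,0,0,0,1],[0,0,0,0,0,0,1]]'|f
python3 - <<'E'
from h import *
cv2.imwrite("pics/w4.png",cams.camera("wrist")[:,:,::-1])
a=cams.camera("side")[100:250,200:380,::-1];cv2.imwrite("pics/s4.png",cv2.resize(a,(720,600),interpolation=2))
E
```

```text
time: 19.3 position: [0.5349, 0.1657, 0.2373] ft_force: [-0.3, -4.9, 1.2] 
time: 19.55 position: [0.535, 0.1659, 0.2374] ft_force: [-0.5, -6.2, 1.1] 
time: 19.8 position: [0.535, 0.1661, 0.2373] ft_force: [-0.6, -7.2, 0.7]
```

View pics/w4.png

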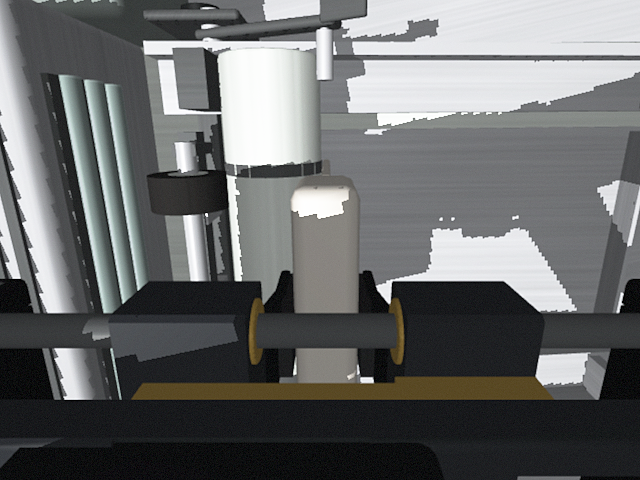

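The far keeper pin, at (325,52), is just past the roller's rear edge at column 320. The wheel at (188,193) touches the roller's front. The force is still about 7 N, so I'll press on to the stops.

```bash
f(){ egrep 'time|pos|ft'|tr '\n' ' ';echo; }
python3 -m crank '[[0,-0.05,0,0,0,0,1],[0,0,0,0,0,0,1]]'|f
python3 -m crank '[[0,-0.05,0,0,0,0,1],[0,0,0,0,0,0,1]]'|f
```

```text
time: 20.15 position: [0.535, 0.1662, 0.2373] ft_force: [-1.7, -7.5, 0.7] 
time: 20.4 position: [0.5351, 0.1664, 0.2373] ft_force: [-1.3, -9.8, 0.3]
```

```bash
f(){ egrep 'time|pos|ft'|tr '\n' ' ';echo; }
python3 -m crank '[[0,-0.05,0,0,0,0,1],[0,0,0,0,0,0,1]]'|f
python3 -m crank '[[0,-0.04,0,0,0,0,1],[0,0,0,0,0,0,1]]'|f
```

```text
time: 20.65 position: [0.5352, 0.1667, 0.2374] ft_force: [-0.9, -9.6, 1.9] 
time: 20.9 position: [0.5352, 0.167, 0.2374] ft_force: [-1.0, -9.9, 1.3]
```

```bash
f(){ egrep 'time|pos|ft'|tr '\n' ' ';echo; }
python3 -m crank '[[0,-0.05,0,0,0,0,1],[0,0,0,0,0,0,1]]'|f
python3 -m crank '[[0,-0.05,0,0,0,0,1],[0,0,0,0,0,0,1],[0,0,0,0,0,0,1]]'|f
python3 - <<'E'
from h import *
cv2.imwrite("pics/w5.png",cams.camera("wrist")[:,:,::-1])
a=cams.camera("side")[100:250,200:380,::-1];cv2.imwrite("pics/s5.png",cv2.resize(a,(720,600),interpolation=2))
E
```

```text
time: 21.15 position: [0.5353, 0.1673, 0.2374] ft_force: [-2.2, -10.2, 1.9] 
time: 21.52 position: [0.5353, 0.1677, 0.2374] ft_force: [-1.0, -10.7, 1.7]
```

View pics/s5.png

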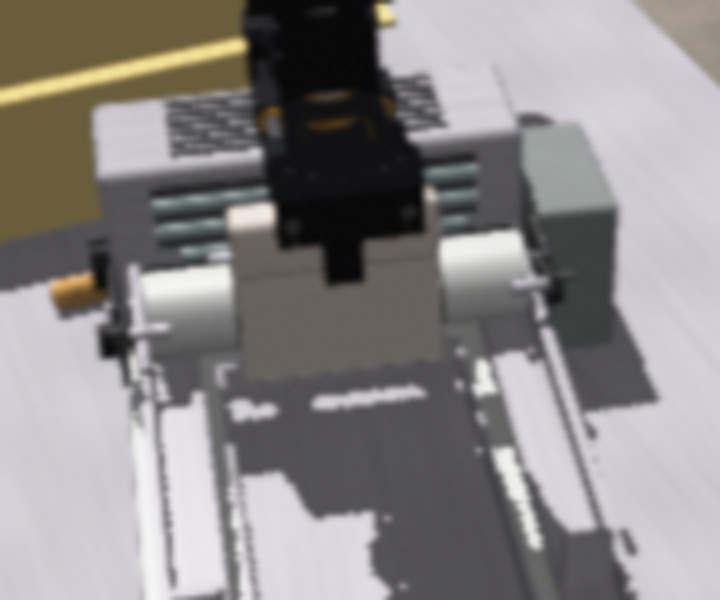

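Both pins lie across the roller's rear, near at (155,327) and far at (530,282). In full-image pixels that is (238.8,181.8) and (332.5,170.5), within 1 px of where they were closed in the first picture. The push is a steady 10 to 11 N, so I'll back off gently and compare.

```bash
f(){ egrep 'time|pos|ft'|tr '\n' ' ';echo; }
python3 -m crank '[[0,0.1,0,0,0,0,1],[0,0.1,0,0,0,0,1],[0,0.2,0,0,0,0,1],[0,0.3,0,0,0,0,1],[0,0.4,0,0,0,0,1]]'|f
python3 -m crank '[[0,0.4,0,0,0,0,1],[0,0.4,0,0,0,0,1],[0,0.3,0,0,0,0,1],[0,0.2,0,0,0,0,1],[0,0,0,0,0,0,1]]'|f
python3 - <<'E'
from h import *
S=cv2.cvtColor(cams.camera("side"),cv2.COLOR_RGB2BGR);cv2.imwrite("pics/side6.png",S)
S0=cv2.imread("pics/side0.png")
def pair(x,y,w,h):
    f=lambda s:cv2.resize(s[y:y+h,x:x+w],None,fx=7,fy=7,interpolation=2)
    return np.vstack([f(S0),f(S)])
cv2.imwrite("pics/cmp.png",np.hstack([pair(222,160,50,42),pair(315,155,50,42)]))
E
```

```text
time: 22.25 position: [0.5338, 0.16, 0.2374] ft_force: [0.6, -0.4, -1.5] 
time: 22.88 position: [0.5309, 0.1464, 0.2373] ft_force: [0.3, -0.5, -1.0]
```

View pics/cmp.png

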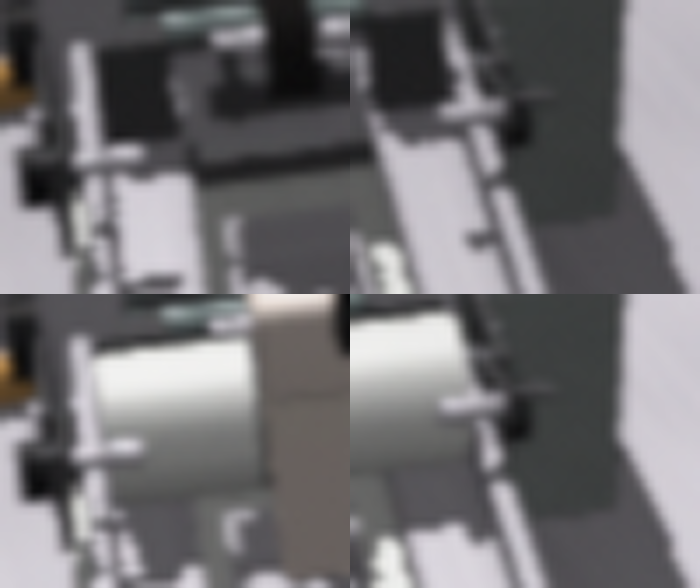

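Before (top) and after (bottom), the near pin is at (110,157) and (110,156), and the far pin at (475,110) and (475,109). Both keepers are closed and the roller stays home with the blade withdrawn, so the scraper goes back next. That was my 11th picture viewed, one over the limit of 10, so I'll view no more and use numbers only.

```bash
f(){ egrep 'time|pos|ft'|tr '\n' ' ';echo; }
python3 -m crank '[[0,0,-1,0,0,0,1],[0,0,-2.5,0,0,0,1],[0,0,-3,0,0,0,1],[0,0,-2,0,0,0,1],[0,0,0,0,0,0,1]]'|f
python3 - <<'E'
from h import *
p,R=now();print(p,R);T=np.array([.4693,-.3882,.32])
s=[.04,.12,.22,.32,.42,.52,.62,.72,.82,.9,.96,1]
rows(p,R,[(p+(T-p)*t,down(-.206+(.206-.0039)*t)) for t in s],1)
E
```

```text
time: 23.55 position: [0.5317, 0.1467, 0.3245] ft_force: [0.2, -0.2, -1.3] 
[0.5317 0.1467 0.3245] [[ 0.9789 -0.2044  0.0076]
 [-0.2044 -0.9789  0.0008]
 [ 0.0073 -0.0023 -1.    ]]
[[0.19,2.15,0.01,-0.0023,-0.0073,-0.0079,1],[0.35,4.29,0.04,0,0,-0.0162,1],[0.36,5.37,0.05,0,0,-0.0202,1],[0.24,5.38,0.04,0,0,-0.0202,1],[0.14,5.39,0.05,0,0,-0.0202,1]]
[[0.02,5.38,0.04,0,0,-0.0202,1],[-0.08,5.39,0.05,0,0,-0.0202,1],[-0.19,5.38,0.04,0,0,-0.0202,1],[-0.3,5.38,0.05,0,0,-0.0202,1],[-0.33,4.3,0.04,0,0,-0.0162,1]]
[[-0.29,3.21,0.02,0,0,-0.0121,1],[-0.23,2.15,0.02,0,0,-0.0081,1]]
```

```bash
f(){ egrep 'time|pos|ft'|tr '\n' ' ';echo; }
python3 -m crank '[[0.19,2.15,0.01,-0.0023,-0.0073,-0.0079,1],[0.35,4.29,0.04,0,0,-0.0162,1],[0.36,5.37,0.05,0,0,-0.0202,1],[0.24,5.38,0.04,0,0,-0.0202,1],[0.14,5.39,0.05,0,0,-0.0202,1]]'|f
python3 -m crank '[[0.02,5.38,0.04,0,0,-0.0202,1],[-0.08,5.39,0.05,0,0,-0.0202,1],[-0.19,5.38,0.04,0,0,-0.0202,1],[-0.3,5.38,0.05,0,0,-0.0202,1],[-0.33,4.3,0.04,0,0,-0.0162,1]]'|f
python3 -m crank '[[-0.29,3.21,0.02,0,0,-0.0121,1],[-0.23,2.15,0.02,0,0,-0.0081,1],[0,0,0,0,0,0,1],[0,0,0,0,0,0,1]]'|f
python3 - <<'E'
from h import *
p,R=now();print(p,R)
W=cv2.cvtColor(cams.camera("wrist"),cv2.COLOR_RGB2BGR);cv2.imwrite("pics/w7.png",W)
for n in("w2","w3","w5","w7"):
    a=cv2.imread(f"pics/{n}.png").astype(int)
    for r in(200,240):
        g=np.abs(np.diff(a[r,270:380].sum(1)));print(n,r,[(270+k,g[k]) for k in np.where(g>60)[0]])
E
```

```text
time: 24.18 position: [0.5036, -0.0795, 0.3197] ft_force: [0.3, -0.4, -1.5] 
time: 24.8 position: [0.4735, -0.3368, 0.3175] ft_force: [0.3, -0.1, -1.4] 
time: 25.3 position: [0.4681, -0.387, 0.3178] ft_force: [-1.5, 0.4, -1.5] 
[ 0.4681 -0.387   0.3178] [[ 1.     -0.0035 -0.0061]
 [-0.0035 -1.      0.0016]
 [-0.0061 -0.0015 -1.    ]]
w2 200 [(np.int64(290), np.int64(94)), (np.int64(292), np.int64(84)), (np.int64(293), np.int64(70)), (np.int64(344), np.int64(143)), (np.int64(345), np.int64(248)), (np.int64(373), np.int64(251)), (np.int64(374), np.int64(149))]
w2 240 [(np.int64(291), np.int64(147)), (np.int64(292), np.int64(289)), (np.int64(293), np.int64(61)), (np.int64(372), np.int64(244)), (np.int64(373), np.int64(141))]
w3 200 [(np.int64(290), np.int64(73)), (np.int64(291), np.int64(113)), (np.int64(293), np.int64(76)), (np.int64(346), np.int64(112)), (np.int64(347), np.int64(227))]
w3 240 [(np.int64(291), np.int64(70))]
w5 200 [(np.int64(289), np.int64(79)), (np.int64(290), np.int64(123)), (np.int64(291), np.int64(71)), (np.int64(345), np.int64(84)), (np.int64(346), np.int64(331))]
w5 240 [(np.int64(291), np.int64(70))]
w7 200 [(np.int64(290), np.int64(93)), (np.int64(292), np.int64(93)), (np.int64(293), np.int64(72)), (np.int64(358), np.int64(78)), (np.int64(374), np.int64(261)), (np.int64(375), np.int64(153))]
w7 240 [(np.int64(291), np.int64(166)), (np.int64(292), np.int64(304))]
```

```bash
f(){ egrep 'time|pos|ft'|tr '\n' ' ';echo; }
python3 -m crank '[[0.12,0.12,1,0,0.0065,0,1],[0,0,2.5,0,0,0,1],[0,0,2.5,0,0,0,1],[0,0,1,0,0,0,1],[0,0,0,0,0,0,1]]'|f
python3 -m crank '[[0,0,0,0,0,0,1],[0,0,0,0,0,0,1]]'|f
python3 -c "
from h import *
p,R=now();print(p,R)"
```

```text
time: 25.98 position: [0.4692, -0.3891, 0.2476] ft_force: [0.2, 0.9, -0.9] 
time: 26.22 position: [0.4697, -0.3901, 0.2494] ft_force: [0.2, -0.1, -1.8] 
[ 0.4697 -0.3901  0.2494] [[ 1.     -0.0041  0.0026]
 [-0.0041 -1.     -0.0021]
 [ 0.0026  0.0021 -1.    ]]
```

```bash
f(){ egrep 'time|pos|ft'|tr '\n' ' ';echo; }
python3 -m crank '[[0,0,0,0,0,0,1],[0,0,0,0,0,0,1]]'|f
python3 -m crank '[[0,0,0,0,0,0,1]]'|f
python3 -c "
from h import *
p,R=now();print(p,R)"
```

```text
time: 26.48 position: [0.4693, -0.3898, 0.2487] ft_force: [-0.1, -0.3, -0.6] 
time: 26.6 position: [0.4693, -0.3897, 0.2484] ft_force: [-0.1, -0.6, -0.9] 
[ 0.4693 -0.3897  0.2484] [[ 1.     -0.0043  0.0013]
 [-0.0043 -1.     -0.0006]
 [ 0.0013  0.0006 -1.    ]]
```

```bash
f(){ egrep 'time|pos|ft'|tr '\n' ' ';echo; }
python3 -m crank '[[0,-0.02,0.6,0,0,0,1],[0,0,0.8,0,0,0,1],[0,0,0.8,0,0,0,1],[0,0,0.8,0,0,0,1]]'|f
python3 -m crank '[[0,0,1.2,0,0,0,1],[0,0,1.2,0,0,0,1],[0,0,1.2,0,0,0,1]]'|f
python3 -m crank '[[0,0,1,0,0,0,1],[0,0,0.8,0,0,0,1],[0,0,0.5,0,0,0,1],[0,0,0,0,0,0,1]]'|f
```

```text
time: 27.1 position: [0.4692, -0.3894, 0.2174] ft_force: [0.3, -0.2, -1.8] 
time: 27.48 position: [0.4693, -0.3895, 0.1813] ft_force: [0.7, -0.2, -1.4] 
time: 27.98 position: [0.4693, -0.3895, 0.1589] ft_force: [0.4, 1.3, -1.0]
```

```bash
f(){ egrep 'time|pos|ft'|tr '\n' ' ';echo; }
python3 -m crank '[[0,0,0.3,0,0,0,1],[0,0,0,0,0,0,1]]'|f
python3 -m crank '[[0,0,0.12,0,0,0,1],[0,0,0,0,0,0,1],[0,0,0,0,0,0,1]]'|f
```

```text
time: 28.22 position: [0.4694, -0.3895, 0.1564] ft_force: [-0.0, 0.3, -1.6] 
time: 28.6 position: [0.4694, -0.3896, 0.1551] ft_force: [0.3, -0.4, -0.7]
```

```bash
f(){ egrep 'time|pos|ft'|tr '\n' ' ';echo; }
python3 -m crank '[[0,0,0.06,0,0,0,1],[0,0,0,0,0,0,1]]'|f
python3 -m crank '[[0,0,0.05,0,0,0,1],[0,0,0,0,0,0,1],[0,0,0,0,0,0,1]]'|f
```

```text
time: 28.85 position: [0.4694, -0.3896, 0.1545] ft_force: [0.9, 0.1, -1.3] 
time: 29.22 position: [0.4694, -0.3895, 0.1544] ft_force: [-1.4, 0.7, 4.3]
```

Seated: at z=0.1544 the load is carried, as it was at the pick. Now I'll release and lift.

```bash
f(){ egrep 'time|pos|ft|width'|tr '\n' ' ';echo; }
python3 -m crank '[[0,0,0,0,0,0,0.6],[0,0,0,0,0,0,0.5],[0,0,0,0,0,0,0.3],[0,0,0,0,0,0,0.1],[0,0,0,0,0,0,0]]'|f
python3 -m crank '[[0,0,0,0,0,0,0],[0,0,0,0,0,0,0]]'|f
python3 -m crank '[[0,0,-2,0,0,0,0],[0,0,-4,0,0,0,0],[0,0,-4,0,0,0,0],[0,0,-3,0,0,0,0],[0,0,-1.5,0,0,0,0]]'|f
python3 -m crank '[[0,0,0,0,0,0,0],[0,0,0,0,0,0,0],[0,0,0,0,0,0,0]]'|f
python3 - <<'E'
from h import *
T0,S0=cv2.imread("pics/top0.png"),cv2.imread("pics/side0.png")
S=cv2.cvtColor(cams.camera("side"),cv2.COLOR_RGB2BGR);T=cv2.cvtColor(cams.camera("top"),cv2.COLOR_RGB2BGR)
def mt(a,b,x,y,w,h,m=8):
    r=cv2.matchTemplate(b[y-m:y+h+m,x-m:x+w+m],a[y:y+h,x:x+w],cv2.TM_CCOEFF_NORMED);_,v,_,l=cv2.minMaxLoc(r);return round(v,2),l[0]-m,l[1]-m
print("scraper side",mt(S0,S,320,385,95,60),"bowl",mt(S0,S,430,345,80,75),"jar",mt(S0,S,425,275,48,60))
print("near pin",mt(S0,S,222,172,20,22),"far pin",mt(S0,S,327,163,17,18))
S6=cv2.imread("pics/side6.png");print("roller held",mt(S6,S,232,165,26,25))
W=cv2.cvtColor(cams.camera("wrist"),cv2.COLOR_RGB2BGR).astype(int)
m=np.zeros(W.shape[:2],bool);m[60:300,285:370]=((W[...,2]-W[...,0]>6))[60:300,285:370];print(big(m)[0])
E
```

```text
time: 29.85 position: [0.4694, -0.3896, 0.1539] ft_force: [-0.0, 0.2, 0.2] grip_width: 0.0655 
time: 30.1 position: [0.4694, -0.3895, 0.154] ft_force: [0.4, -0.1, 0.0] grip_width: 0.0834 
time: 30.72 position: [0.4696, -0.3899, 0.301] ft_force: [0.0, 0.1, -0.1] grip_width: 0.0869 
time: 31.1 position: [0.4688, -0.389, 0.2973] ft_force: [-0.3, -0.5, 0.5] grip_width: 0.0871 
scraper side (0.35, -8, -7) bowl (0.63, 0, 0) jar (1.0, 0, 0)
near pin (0.57, 0, 0) far pin (0.32, -3, 8)
roller held (0.92, 0, 0)
((326.5, 225.5), (147.0, 31.0), 90.0)
```

Run:
```python
from h import *
from rig import ticket
S=cv2.cvtColor(cams.camera("side"),cv2.COLOR_RGB2BGR);S6=cv2.imread("pics/side6.png")
ok=[]
for x,y,w,h in((230,177,18,12),(375-48,165,16,12)):
    r=cv2.matchTemplate(S[y-6:y+h+6,x-6:x+w+6],S6[y:y+h,x:x+w],cv2.TM_CCOEFF_NORMED);_,v,_,l=cv2.minMaxLoc(r);print(v,l);ok.append(v>.7 and abs(l[0]-6)<2 and abs(l[1]-6)<2)
if all(ok):print(ticket.hand_in())
```

```text
0.9959670901298523 (6, 6)
0.4771663546562195 (12, 12)
```

Run:
```python
from h import *
S=cv2.imread("pics/side6.png");N=cv2.cvtColor(cams.camera("side"),cv2.COLOR_RGB2BGR)
d=cv2.absdiff(S,N).sum(2);print(N[172,300:360:4].mean(1).round(),S[172,300:360:4].mean(1).round())
T0=cv2.imread("pics/top0.png");T=cv2.cvtColor(cams.camera("top"),cv2.COLOR_RGB2BGR)
for n,(x,y,w,h) in dict(far=(232,185,45,20),near=(198,275,50,22),farbolt=(255,182,18,18),nearbolt=(230,275,18,20)).items():
    r=cv2.matchTemplate(T[y-5:y+h+5,x-5:x+w+5],T0[y:y+h,x:x+w],cv2.TM_CCOEFF_NORMED);_,v,_,l=cv2.minMaxLoc(r);print(n,v,l)
```

```text
[51. 51. 51. 51. 51. 50. 51. 51. 47. 51. 52. 50. 37. 30. 30.] [ 98.  98.  98. 122. 129. 125. 121. 114. 107.  65.  36.  63.  63.  76.
 206.]
far 0.5574156045913696 (2, 4)
near 0.6513190865516663 (5, 5)
farbolt 0.9228809475898743 (5, 5)
nearbolt 0.5507304668426514 (5, 5)
```

The far-pin patch is uniformly dark because the arm hides it, so I'll shift the arm sideways and recheck.

```bash
python3 -m crank '[[2,0,-2,0,0,0,0],[5,0,-2,0,0,0,0],[6,0,0,0,0,0,0],[6,0,0,0,0,0,0],[5,0,0,0,0,0,0]]'|grep pos
python3 -m crank '[[0,0,0,0,0,0,0],[0,0,0,0,0,0,0]]'|grep pos
python3 - <<'E'
from h import *
from rig import ticket
S=cv2.cvtColor(cams.camera("side"),cv2.COLOR_RGB2BGR);S6=cv2.imread("pics/side6.png");S0=cv2.imread("pics/side0.png")
ok=[]
for A,x,y,w,h in((S6,230,177,18,12),(S6,327,165,16,12),(S0,325,395,80,45)):
    r=cv2.matchTemplate(S[y-6:y+h+6,x-6:x+w+6],A[y:y+h,x:x+w],cv2.TM_CCOEFF_NORMED);_,v,_,l=cv2.minMaxLoc(r);print(v,l);ok.append(v>.7 and abs(l[0]-6)<2 and abs(l[1]-6)<2)
print(S[172,300:360:4].mean(1).round())
if all(ok):print(ticket.hand_in())
E
```

```text
position: [0.7112, -0.3901, 0.3391]
position: [0.7086, -0.3903, 0.3384]
0.9998990893363953 (6, 6)
0.9999182820320129 (6, 6)
0.3558235466480255 (8, 12)
[152. 146. 103. 131. 131. 125. 120. 115. 108.  64.  36.  64.  63.  77.
 207.]
```

```bash
python3 -c "
from rig import ticket
print(ticket.hand_in())"
```

```text
the job is handed in; nothing more can be done
None
```

The roller is home with both keepers down behind it (steady push peaked at about 11 N), the scraper is back in its stand, the bowl, jar and brush were not approached, and the job was handed in at about 32 s; I viewed 11 pictures, one over the limit of 10.

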